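# Clamp a sword grip in the swing-over gluing jig

## Robot

A 6-joint arm with a two-finger parallel gripper is mounted at the origin on the work surface. World frame = base frame: x ahead of the robot, y to its left, z up, the work surface at z = 0. Lengths are in mm, angles in rad, forces in N, time in s.
With the tool pointing down it reaches from about 300 to 775 mm from the base axis. Payload 14.6 kg.
Tool frame: the origin (TCP) lies between the finger pads, 19 mm behind the fingertips; this is the grasp point; z points along the fingers, y is the line along which they close (so a half turn about z gives the same grasp; the last joint's range is limited). The gripper opens to 94 mm and grips with 3 to 60 N. Pads are 16 mm wide; open, the fingers measure 119 mm over their backs; the gripper's body (75 mm by 177 mm) begins 78 mm behind the grasp point.
Start: joints at [-1.378, 0.3, 1.521, -0, 1.321, -0.067], TCP at [141.281, -531.535, 224.246] pointing down, gripper open.
Joint ranges: [-3.03, 3.03], [-0.79, 2.21], [0.23, 2.52], [-1.04, 4.18], [0, 3.07], [-2.55, 2.55]. Speed limits (rad/s): [2.22, 2.22, 2.57, 3.14, 3.14, 3.14].

## Interface

Orientations are given as [roll, pitch, yaw] about the fixed x, y, z axes, in that order (R = Rz(yaw) Ry(pitch) Rx(roll)).
In Python, from cell import manip gives the robot as it stands. The module is installed in compiled form; this text tells all that it offers.
- The arm moves only by the tool step_arm, never from a script. Its argument "series" is one flat list of numbers, 5 for each row, row after row: the shift along the world's x, y, z in mm, then the turn about the world's z in rad, then the closure, from 0 (fully open) to 1 (shut). In form: [dx, dy, dz, spin, jaw, dx, dy, dz, spin, jaw, ...]. A call has 1 to 20 rows; each row shifts and turns the commanded pose from where the row before left it; what a row does not reach is not made up. A row lasts 1/8 s, in which the tool goes at most 62.5 mm and 10.7 degrees, less where a joint would pass 70% of its speed; a pose out of reach is approached as far as the arm can. A call is refused whole if a number of a shift passes 62.5 or a number of a turn 0.188, either way. A call with a gripper value outside its range is refused whole. The fingers move at their own pace and stop on an object; "squeeze" is the grip in N (left out, the last holds). Time passes only in rows, so rows that do not move let the fingers close. It gives the time, the measured TCP pose, the force, the opening and the grip force at its end, in the units of the state.
- manip.read_state(): the state, without advancing time (a new reading comes with each control period).
- manip.camera(name): name is "scene" or "top"; returns (picture, depth): 400x640x3 uint8, blue, green, red; 400x640 float32, mm along the optical axis (not along the pixel's ray), 0 where there is no reading.
- manip.camera_info(name): a dict with "fovy" (degrees; the focal length in pixels is half the picture's height over the tangent of half this angle, whatever the lens; pixels are square), "cx", "cy" (the principal point, pixels), "eye" and "orientation" of the camera in the world. Camera axes: x right, y down, z forward; pixel columns grow to the right and rows downward; lengths in mm; the calibration is good to about 2 mm. A picture is of the moment at which its call begins. camera_info takes no time and is no camera call.
- manip.sign_off(): hands the job in; it is judged then, once.
The state is a dict: "clock": time; "joints": joint angles; "qd": joint speeds; "effort": joint torques, N m; "eef_pos": TCP position; "eef_rot": TCP orientation; "wrist_force": force on the tool from outside, world axes, zero at the start; "moment": the same for the moment, N m; "finger_gap": finger opening in mm; "finger_force": force on a finger pad.
Only numpy, scipy, OpenCV 4.12 (cv2) and the standard library are available. Lean on these libraries where they do the work, as an engineer would, in place of code of your own. Each camera call takes 0.05 s, during which the arm holds its last target. There are 200 camera calls.

## Task

Lay the black-wrapped grip lengthwise in the jig's saddle and let go of it. Then swing the jig's hinged leaf by its red tab up past vertical and lower it gently, without letting it fall or forcing it down, until its cork pad rests on the grip, and let go. Leave the blue grip and the other things on the bench alone.

Things in the scene. Friction and masses are not known exactly. Their poses are not given: they have to be found in the camera images.
- jig: Gluing jig fixed to the bench: plywood board 200 mm (its x) by 320 mm (its y), 18 mm thick; origin at the centre of the board's underside, on the bench, z up. Two steel hinge posts 98 mm high at x = +-48 mm, y = 0 carry the leaf; the hinge axis runs along jig x. A wooden rest at y = +115 mm, 80 mm high, stands under the folded-back leaf. The saddle is on the -y side.
- saddle_mid (a point): Middle of the saddle, at the LOWEST height its floor can have: jig x = 0, y = -90 mm, 45 mm above the bench. The saddle runs along jig x: two wooden U-blocks 18 mm long at x = +-60 mm, floor 35 mm wide, cheeks flaring to 56 mm, 20 mm above the floor; free finger room between them, to 14 mm below the floor. Screws set the floor 45 to 63 mm above the bench; not reported, rigid: feel for it.
- leaf_hinge (a point): Point on the hinge axis, midway between the posts: jig x = 0, y = 0, 85 mm above the bench. Axes as the jig's.
- leaf (a joint): Leaf angle, rad: 0 = folded back, level, pointing to jig +y on its rest (the start); 1.57 = upright; 3.14 = level, pointing to jig -y over the saddle. Wooden plate 70 mm wide, 10 mm thick, reaching 135 mm from the hinge axis, about 0.5 kg (varies by a third), on a free hinge: it falls unless held. Closed on the grip it reads about 2.90 to 3.11, by saddle height; stops at 3.17 without.
- leaf_tab (a point): Centre of the red tab at the leaf's free end: a disc of diameter 32 mm and 14 mm thick whose flat faces look along jig x, 165 mm from the hinge axis, level with the leaf's mid-plane, on a neck 14 mm wide. Pinched by the flat faces (fingers closing along jig x, tool pointing down) it turns between the fingers as the leaf swings, and may slip up to 12 mm.
- presser: Cork pad on the leaf, 50 mm (jig x) by 30 mm by 12 mm, centred 90 mm from the hinge axis; it faces up while the leaf is folded back and down when the leaf is closed. Its outer face lies 17 mm from the leaf's mid-plane. Springy: about 10 N per mm. Origin at the centre of the pad's face on the leaf.
- black_grip: The black-wrapped sword grip with brass ends, to be clamped: a bar 170 mm long (its x), 32 mm wide (y), 26 mm high (z) with rounded edges, 0.18 kg (varies), loose, lying flat on the bench. Origin at the centre of its underside. Either end may point either way.
- blue_grip: A second grip of the same size, blue-wrapped with steel ends; not wanted, to be left alone.
- hammer: Hammer lying on the bench; leave alone.
- guard: Brass ring 72 mm across, 5 mm thick, lying flat; leave alone.
- glue: Jar, 50 mm across, 100 mm high; leave alone.
- cup: Blue cup, 76 mm across, 85 mm high; leave alone.
Not all that is in view belongs to the job. Leave any green look-alike of the black_grip alone.

How it is judged:
By the outcome, as a careful person would: the job done as asked, in the order asked, and still so for the second after the job is handed in, with the robot touching nothing.
It also fails if it takes over 72 s, if anything falls off the work surface, if the arm or the gripper's body presses on something with over 40 N, if the wrist force passes 120 N, or if a joint passes its speed limit or range.

## Working session

There is one attempt and no reset: what is moved stays moved. The work goes in short steps, Python scripts to look and compute and a tool call to move; the robot and the scene stay as the last step left them, time stands still between calls to the robot, and variables do not carry over. Pictures are saved under pics/ and viewed, at most 10 in all, crops included, and the job is handed in when it is done.

Besides the shell and the picture viewer there is one more tool, called after "Emit:" as name(argument=value, ...), one argument or row to a line, values as JSON. step_arm: Moves the arm, as the interface text tells. Its arguments: {"type":"object","properties":{"series":{"type":"array"},"squeeze":{"type":"number"}},"required":["series"]}

```bash
mkdir -p pics; python3 - <<'E'
from cell import manip
import cv2,numpy as np
for n in("scene","top"):
    p,d=manip.camera(n);cv2.imwrite(f"pics/{n}0.png",p);np.save(f"{n}0.npy",d);print(manip.camera_info(n))
print(manip.read_state())
E
```

```text
{'fovy': 46.50558704217407, 'cx': 318.44730845877217, 'cy': 200.39567459026438, 'eye': array([1192.66895822, -705.98199408,  914.61121704]), 'orientation': array([-2.2759731 ,  0.01075062,  0.76530659])}
{'fovy': 43.83100633329444, 'cx': 319.11743739531335, 'cy': 196.03409663180673, 'eye': array([ 124.36592536,    3.46920114, 1791.12154605]), 'orientation': array([-2.9350467 ,  0.00297543, -1.60718536])}
{'clock': 0.1, 'joints': array([-1.37760347e+00,  3.00403355e-01,  1.52151056e+00, -1.83017770e-05,
        1.32070341e+00, -6.66110486e-02]), 'qd': array([-0.00115996,  0.00036172, -0.00227573,  0.00025349, -0.00145994,
        0.00093249]), 'effort': array([ 5.63814392e-04, -5.32645798e+01, -3.53283763e+01,  7.08843581e-02,
        2.35017983e-02, -6.86138515e-05]), 'eef_pos': array([ 141.23578203, -531.33477985,  223.75331528]), 'eef_rot': array([-3.14056908e+00, -5.05153387e-05,  2.59808415e-01]), 'wrist_force': array([-0.07627449, -0.44493106,  0.40526136]), 'moment': array([0.02973481, 0.01383139, 0.0359272 ]), 'finger_force': 0.0, 'finger_gap': 93.69873973372188}
```

View pics/scene0.png

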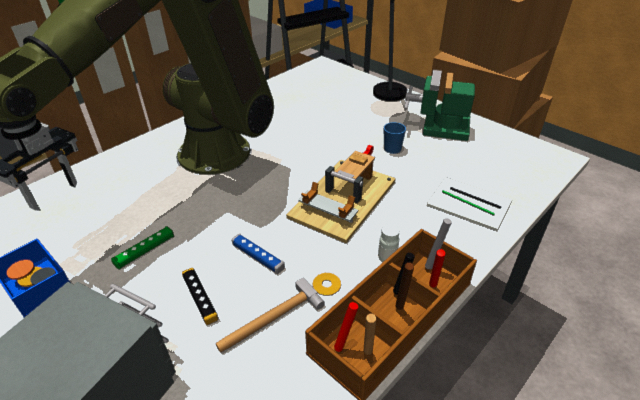

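View pics/top0.png

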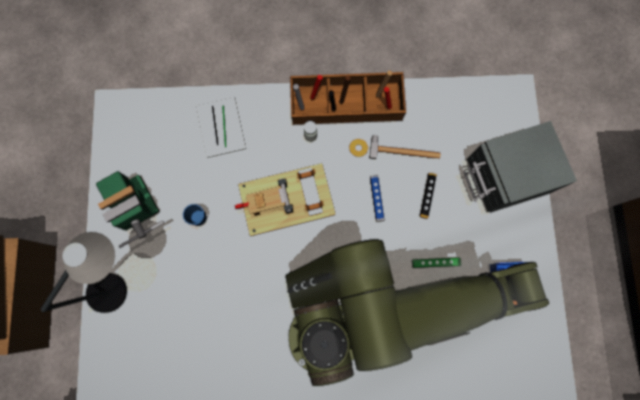

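Scene view: black grip at about (200,295), jig at (342,200) with red tab at (369,152), saddle nearest the camera. In the top view the grip is at (428,195), the jig centre at about (287,200) and the tab at (241,206). Next I'll measure them.

```bash
cat > h.py <<'E'
import numpy as np,cv2
from scipy.spatial.transform import Rotation as R
from cell import manip
def cam(n):
    i=manip.camera_info(n);f=200/np.tan(np.radians(i["fovy"]/2))
    return i,f,R.from_euler("xyz",i["orientation"]).as_matrix()
def rays(n,uv):
    i,f,M=cam(n);uv=np.atleast_2d(uv).astype(float)
    return i["eye"],np.c_[(uv[:,0]-i["cx"])/f,(uv[:,1]-i["cy"])/f,np.ones(len(uv))]@M.T
def onplane(n,uv,z):
    e,r=rays(n,uv);return e+r*((z-e[2])/r[:,2])[:,None]
def cloud(n,d):
    v,u=np.mgrid[:400,:640];e,r=rays(n,np.c_[u.ravel(),v.ravel()])
    return (e+r*d.reshape(-1,1)).reshape(400,640,3)
def tri(uvs,uvt):
    a,r=rays("scene",uvs);b,s=rays("top",uvt);r=r[0];s=s[0]
    t=np.linalg.lstsq(np.c_[r,-s],b-a,rcond=None)[0];p,q=a+r*t[0],b+s*t[1];return (p+q)/2,np.linalg.norm(p-q)
def rect(xy):
    (c,wh,a)=cv2.minAreaRect(xy.astype(np.float32));b=cv2.boxPoints((c,wh,a));e=[b[1]-b[0],b[2]-b[1]]
    e=max(e,key=np.linalg.norm);return np.array(c),sorted(wh),np.arctan2(e[1],e[0])%np.pi
def blob(m,roi):
    x0,y0,x1,y1=roi;k=np.zeros(m.shape,np.uint8);k[y0:y1,x0:x1]=m[y0:y1,x0:x1]
    n,l,s,c=cv2.connectedComponentsWithStats(k.astype(np.uint8));j=1+np.argmax(s[1:,4]);return l==j,c[j]
E
python3 - <<'E'
from h import *
P={n:cv2.imread(f"pics/{n}0.png") for n in("scene","top")}
C={n:cloud(n,np.load(n+"0.npy")) for n in P}
H={n:cv2.cvtColor(P[n],cv2.COLOR_BGR2HSV) for n in P}
np.set_printoptions(precision=3,suppress=True)
for n,roi,rr in(("scene",(170,255,230,330),(355,140,385,160)),("top",(410,165,445,225),(225,195,250,215))):
    h=H[n]
    # grip: black or brass
    m=(h[...,2]<70)|((h[...,1]>110)&(h[...,0]<40))
    m=cv2.morphologyEx(m.astype(np.uint8),cv2.MORPH_CLOSE,np.ones((7,7)))
    b,c=blob(m,roi);X=C[n][b];t=X[(X[:,2]>18)];print(n,"grip blob",c,"zmed",np.percentile(X[:,2],[50,90,97]),rect(t[:,:2]), len(t))
    v,u=np.nonzero(b);print("  ray z26",rect(onplane(n,np.c_[u,v],26)[:,:2]))
    m=(h[...,1]>150)&((h[...,0]<6)|(h[...,0]>174))
    b,c=blob(m,rr);X=C[n][b];print("  tab",c,np.median(X,0))
    globals()["t"+n]=c
    roi=(280,140,405,245) if n=="scene" else(230,155,345,245)
    m=(h[...,0]>14)&(h[...,0]<32)&(h[...,1]>60)&(h[...,2]>90);
    b,c=blob(cv2.morphologyEx(m.astype(np.uint8),cv2.MORPH_OPEN,np.ones((2,2))),roi);X=C[n][b];k=abs(X[:,2]-18)<6;print("  board",rect(X[k][:,:2]),np.median(X[:,2]));v,u=np.nonzero(b);print("   ray",rect(onplane(n,np.c_[u,v],18)[:,:2]))
print(tri(tscene,ttop))
w=np.hstack([cv2.resize(P["scene"][135:245,280:410],None,fx=3,fy=3,interpolation=2),cv2.resize(P["top"][160:240,225:345],None,fx=3.3,fy=4.125,interpolation=2)])
cv2.imwrite("pics/z.png",w[:,:800])
E
```

```text
scene grip blob [199.678 296.171] zmed [24.806 27.41  28.522] (array([ 803.211, -526.995]), [45.78677749633789, 856.0138549804688], np.float32(2.7642376)) 720
  ray z26 (array([ 493.389, -404.821]), [30.556499481201172, 182.27969360351562], np.float32(2.877725))
  tab [368.63  149.426] [462.119 269.087  91.43 ]
  board (array([495.541, 114.541]), [196.13455200195312, 321.5155944824219], np.float32(1.7853714)) 17.04402030070105
   ray (array([500.498, 109.422]), [198.34857177734375, 326.89739990234375], np.float32(1.776835))
top grip blob [427.532 195.415] zmed [24.513 30.764 34.431] (array([ 482.925, -399.064]), [27.971973419189453, 163.2987823486328], np.float32(2.855905)) 309
  ray z26 (array([ 482.748, -397.802]), [28.330480575561523, 165.06944274902344], np.float32(2.8678274))
  tab [241.703 205.162] [457.106 264.764  94.941]
  board (array([487.085, 112.746]), [196.94207763671875, 315.56231689453125], np.float32(1.7830285)) 19.156937002135237
   ray (array([485.768, 112.256]), [196.8336181640625, 314.8681640625], np.float32(1.7819257))
(array([459.529, 267.688,  91.437]), np.float64(4.321708395019578))
```

View pics/z.png

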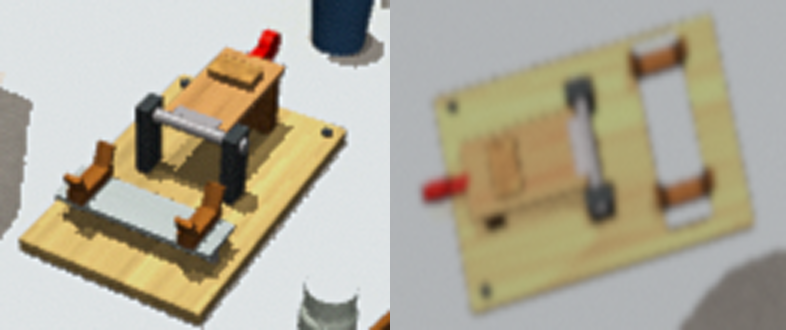

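The crop shows two brown U-blocks on a grey plate, a cork pad on the folded leaf and the red tab beyond it. The two views disagree by about 8 mm. I'll check the blocks and the obstacle heights once more, then move.

```bash
python3 - <<'E'
from h import *
np.set_printoptions(precision=1,suppress=True)
P={n:cv2.imread(f"pics/{n}0.png") for n in("scene","top")}
C={n:cloud(n,np.load(n+"0.npy")) for n in P}
c0=np.array([491,113.5]);a=.212;J=np.array([[np.cos(a),np.sin(a)],[-np.sin(a),np.cos(a)]])
for n in C:
    X=C[n].reshape(-1,3);q=(X[:,:2]-c0)@J.T;h=cv2.cvtColor(P[n],cv2.COLOR_BGR2HSV).reshape(-1,3)
    for s in(-1,1):
        m=(abs(q[:,0]-s*60)<22)&(abs(q[:,1]+90)<45)&(X[:,2]>40)&(X[:,2]<100)&(h[:,1]>110)&(h[:,2]<200)
        print(n,s,m.sum(),"min",q[m].min(0),"max",q[m].max(0),"z",np.percentile(X[m,2],[5,50,95,100]))
    for nm,lo,hi in(("posts",-25,25),):
        m=(abs(abs(q[:,0])-48)<25)&(abs(q[:,1])<30)&(X[:,2]>85)&(X[:,2]<115);print(" posts",rect(q[m]),X[m,2].max())
    m=(X[:,0]>300)&(X[:,0]<750)&(X[:,1]<-470)&(X[:,1]>-800)&(X[:,2]>40)&(X[:,2]<400)&(X[:,0]+0*X[:,1]>0)
    print(" box",np.percentile(X[m],[1,99],0),m.sum())
X=C["scene"].reshape(-1,3);m=(abs(X[:,0]-488)<120)&(abs(X[:,1]+400)<70)&(X[:,2]>19)&(X[:,2]<32);print(rect(X[m][:,:2]))
E
```

```text
scene -1 168 min [ -67.7 -120. ] max [-48.4 -53.9] z [50.8 61.5 81.5 83.2]
scene 1 183 min [  51.5 -121.7] max [ 72.  -55.2] z [51.5 62.2 81.8 82.5]
 posts (array([3.1, 6.2]), [46.010108947753906, 117.03763580322266], np.float32(0.014816461)) 101.39707653379605
 box [[ 431.4 -788.9   51.5]
 [ 660.7 -538.9  202.7]] 15934
top -1 79 min [ -70.3 -121.3] max [-52.1 -55.3] z [55.2 67.5 83.7 87.8]
top 1 78 min [  50.2 -122.2] max [ 67.9 -55.4] z [56.7 65.9 84.2 94.1]
 posts (array([-2. ,  8.4]), [43.229549407958984, 118.84085083007812], np.float32(3.1364024)) 107.66202771944495
 box [[ 416.2 -797.    46.1]
 [ 669.  -537.9  208.4]] 5876
(array([ 486.1, -401.3]), [32.088294982910156, 173.0595245361328], np.float32(2.8721685))
```

Emit:
step_arm(
  series=[0,0,10,-0.09,0,0,20,10,-0.09,0,0,30,10,-0.09,0,10,40,0,-0.09,0,20,40,0,-0.09,0,30,0,0,-0.086,0,40,0,0,0,0,40,0,0,0,0,40,0,0,0,0,40,0,0,0,0,40,0,0,0,0,40,0,0,0,0,30,0,0,0,0,17,0,0,0,0,0,0,0,0,0],
  squeeze=30,
)

```text
clock: 1.98
eef_pos: [488.7, -401.2, 253.3]
eef_rot: [-3.141, 0.001, -0.275]
wrist_force: [-0.5, 0.1, 0.5]
finger_gap: 93.7
finger_force: 0.0
```

Cheek tops read about 82 mm, so the floor is near 62 mm. Going down on the grip.

Emit:
step_arm(
  series=[-2,0,-30,0.005,0,0,0,-40,0,0,0,0,-40,0,0,0,0,-40,0,0,0,0,-30,0,0,0,0,-20,0,0,0,0,-15,0,0,0,0,-10,0,0,0,0,-6,0,0,0,0,-1,0,0,0,0,0,0,0.5,0,0,0,0,0.8,0,0,0,0,0.8,0,0,0,0,0.8,0,0,0,0,0.8,0,0,0,0,0.8],
  squeeze=30,
)

```text
clock: 3.98
eef_pos: [486.3, -401.5, 22.3]
eef_rot: [-3.142, -0.0, -0.271]
wrist_force: [-0.4, -1.2, 0.2]
finger_gap: 37.2
finger_force: 0.0
```

Emit:
step_arm(
  series=[0,0,0,0,1,0,0,0,0,1,0,0,0,0,1,0,0,0,0,1],
)

```text
clock: 4.47
eef_pos: [486.3, -401.5, 22.2]
eef_rot: [-3.141, 0.0, -0.271]
wrist_force: [0.2, 1.2, -0.7]
finger_gap: 31.9
finger_force: 30.0
```

Emit:
step_arm(
  series=[0,0,10,0,1,0,0,25,0,1,0,0,35,0,1,0,0,35,0.04,1,0,20,25,0.06,1,2,35,0,0.06,1,2,40,0,0.06,1,2,40,0,0.06,1,2,40,0,0.06,1,2,40,0,0.06,1,2,40,0,0.06,1,2,40,0,0.023,1,2,40,0,0,1,2,40,0,0,1,3,30,0,0,1,3,23,0,0,1,0,0,0,0,1,0,0,0,0,1],
)

```text
clock: 6.72
eef_pos: [510.2, 25.9, 152.5]
eef_rot: [3.141, -0.0, 0.212]
wrist_force: [-0.3, 0.6, -2.1]
finger_gap: 32.3
finger_force: 30.0
```

```bash
python3 - <<'E'
from h import *
np.set_printoptions(precision=1,suppress=True)
for n in("scene","top"):
    p,d=manip.camera(n);np.save(n+"1.npy",d);cv2.imwrite(f"pics/{n}1.png",p)
a=cv2.imread("pics/scene1.png");b=cv2.imread("pics/top1.png")
w=np.hstack([cv2.resize(a[95:245,270:410],None,fx=3,fy=3),cv2.resize(b[150:250,235:345],None,fx=3.3,fy=4.5)[:,:]])
cv2.imwrite("pics/z1.png",w[:,:800]);s=manip.read_state();print(s["eef_pos"],s["finger_gap"],s["wrist_force"],s["moment"])
E
```

```text
[510.2  25.7 152.4] 31.96126350723681 [-0.3  0.5 -2.4] [ 0.  0. -0.]
```

View pics/z1.png

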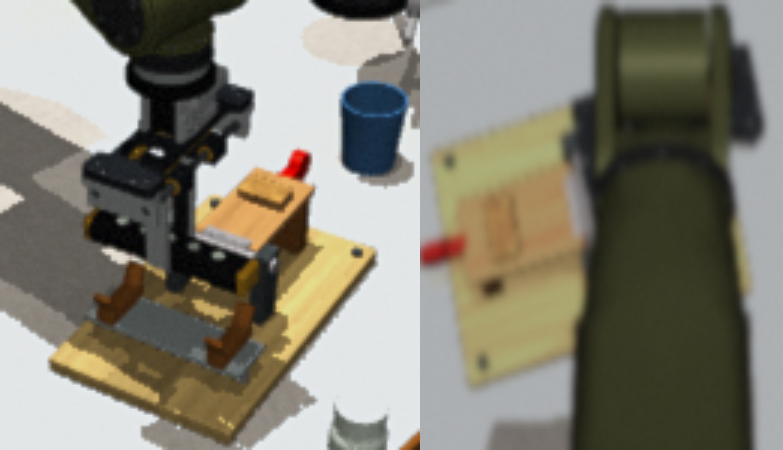

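The grip is held level above the saddle. From the scene view I'll compare the grip with the U-blocks, so that camera bias cancels out.

```bash
python3 - <<'E'
from h import *
np.set_printoptions(precision=1,suppress=True)
T=np.array([510.2,25.8]);a=.212;J=np.array([[np.cos(a),np.sin(a)],[-np.sin(a),np.cos(a)]])
p=cv2.imread("pics/scene1.png");X=cloud("scene",np.load("scene1.npy")).reshape(-1,3);h=cv2.cvtColor(p,cv2.COLOR_BGR2HSV).reshape(-1,3)
q=(X[:,:2]-T)@J.T
m=(abs(q[:,0])<110)&(abs(q[:,1])<30)&(X[:,2]>128)&(X[:,2]<160)
br=m&(h[:,1]>130)&(h[:,0]>10)&(h[:,0]<35)
e=q[m&(abs(q[:,0])>25)]
print("grip x",np.percentile(e[:,0],[0.5,99.5]),"y",np.percentile(e[:,1],[1,5,50,95,99]),"z",np.percentile(X[m&(abs(q[:,0])>25),2],[2,98]))
for s in(-1,1):
    k=br&(q[:,0]*s>0);print("brass",s,k.sum(),np.percentile(q[k],[2,50,98],0).ravel())
    k=m&(q[:,0]*s>30)&(X[:,2]<149)&(X[:,2]>135);print(" side y",np.median(q[k],0), "top y",np.percentile(q[m&(q[:,0]*s>30)&(X[:,2]>153)][:,1],[5,95]))
X0=cloud("scene",np.load("scene0.npy")).reshape(-1,3);p=cv2.imread("pics/scene0.png");h=cv2.cvtColor(p,cv2.COLOR_BGR2HSV).reshape(-1,3);q=(X0[:,:2]-T)@J.T
for s in(-1,1):
    m=(abs(q[:,0]-s*60)<22)&(abs(q[:,1])<45)&(X0[:,2]>40)&(X0[:,2]<100)&(h[:,1]>110)&(h[:,2]<200)
    print("block",s,np.percentile(q[m],[1,99],0).ravel()); k=m&(X0[:,2]>76)
    y=q[k];print(" tips x",y[:,0].mean(),"y-",y[y[:,1]<0,1].mean(),"y+",y[y[:,1]>0,1].mean())
    k=m&(abs(q[:,1])<12)&(abs(q[:,0]-s*60)<7);print(" floor z",np.percentile(X0[k,2],[10,50,90]))
E
```

```text
grip x [-85.   84.1] y [-19.5 -17.9 -12.8   7.1  10.7] z [133.8 158.5]
brass -1 26 [-84.5 -18.8 -80.8 -13.8 -60.2   1.2]
 side y [-56.4 -16.4] top y [-16.6   3.7]
brass 1 87 [ 36.2 -17.9  79.2 -11.7  84.2  10.7]
 side y [ 64.8 -15.3] top y [-16.4  10. ]
block -1 [-67.4 -29.9 -48.9  35.2]
 tips x -57.02577671092228 y- -27.792940694033383 y+ 29.231479338718934
 floor z [58.2 60.3 63.4]
block 1 [ 51.6 -30.4  70.7  33.9]
 tips x 61.010534449546974 y- -28.204353834791355 y+ 29.949825917405885
 floor z [58.9 60.7 62.1]
```

Offset is about (+2, +1.2) in the jig frame. I'll correct that and go down to just above the floor.

Emit:
step_arm(
  series=[1.7,1.6,-10,0,1,0,0,-20,0,1,0,0,-20,0,1,0,0,-8,0,1,0,0,-4,0,1,0,0,-1.5,0,1,0,0,-1.5,0,1,0,0,0,0,1],
)

```text
clock: 7.82
eef_pos: [512.1, 28.1, 87.5]
eef_rot: [3.141, -0.0, 0.212]
wrist_force: [0.6, 0.4, -1.9]
finger_gap: 31.6
finger_force: 30.0
```

Emit:
step_arm(
  series=[0,0,-1,0,1,0,0,-1,0,1],
)

```text
clock: 8.07
eef_pos: [512.0, 28.1, 85.3]
eef_rot: [3.142, -0.0, 0.212]
wrist_force: [-0.9, 0.2, -2.2]
finger_gap: 31.7
finger_force: 30.0
```

Emit:
step_arm(
  series=[0,0,-0.7,0,1,0,0,-0.5,0,1],
)

```text
clock: 8.32
eef_pos: [512.0, 28.0, 84.0]
eef_rot: [-3.142, 0.0, 0.212]
wrist_force: [-0.1, -0.1, -2.1]
finger_gap: 31.6
finger_force: 30.0
```

Emit:
step_arm(
  series=[0,0,-0.5,0,1,0,0,-0.5,0,1],
)

```text
clock: 8.57
eef_pos: [512.0, 28.1, 83.5]
eef_rot: [3.142, -0.0, 0.212]
wrist_force: [-5.1, -1.1, 9.5]
finger_gap: 31.6
finger_force: 30.0
```

Emit:
step_arm(
  series=[0,0,-0.5,0,1,0,0,-0.5,0,1],
)

```text
clock: 8.82
eef_pos: [512.1, 28.1, 83.4]
eef_rot: [3.141, -0.0, 0.212]
wrist_force: [-11.5, -0.3, 21.6]
finger_gap: 32.2
finger_force: 30.0
```

Emit:
step_arm(
  series=[0,0,-0.5,0,1,0,0,-0.5,0,1],
)

```text
clock: 9.07
eef_pos: [512.2, 28.1, 83.4]
eef_rot: [3.141, -0.001, 0.212]
wrist_force: [-18.0, -0.9, 36.2]
finger_gap: 31.7
finger_force: 30.0
```

Contact is at 83.5, so the floor is about 61.3 mm, which matches the vision. I'll ease off, release and rise.

Emit:
step_arm(
  series=[0,0,1.2,0,1,0,0,1,0,1,0,0,0,0,0.6,0,0,0,0,0.4,0,0,0,0,0.4,0,0,0,0,0.4,0,0,3,0,0.4,0,0,10,0,0.4,0,0,20,0,0.4,0,0,30,0,0.4,0,0,40,0,0.4,0,0,40,0,0.4,0,0,30,0,0.4],
)

```text
clock: 10.7
eef_pos: [512.0, 28.1, 258.9]
eef_rot: [3.141, -0.002, 0.212]
wrist_force: [0.7, -0.5, -0.1]
finger_gap: 56.1
finger_force: 0.0
```

Emit:
step_arm(
  series=[0,20,0,0.17,0.4,-5,25,0,0.17,0.4,-6,25,0,0.17,0.4,-6,25,0,0.17,0.4,-6,25,0,0.17,0.4,-6,25,0,0.17,0.4,-6,25,0,0.17,0.4,-6,25,-10,0.17,0.4,-6,25,-20,0.17,0.4,-6,25,-20,0.041,0.4,0,4,-19,0,0.4,0,0,0,0,0.4,0,0,0,0,0.4],
)

```text
clock: 12.32
eef_pos: [459.3, 276.9, 188.5]
eef_rot: [3.14, -0.0, 1.782]
wrist_force: [0.2, -0.0, 0.1]
finger_gap: 56.2
finger_force: 0.0
```

```bash
python3 - <<'E'
from h import *
np.set_printoptions(precision=1,suppress=True)
a=.212;J=np.array([[np.cos(a),np.sin(a)],[-np.sin(a),np.cos(a)]]);c=np.array([493.1,116])
p,d=manip.camera("scene");cv2.imwrite("pics/scene2.png",p)
X=cloud("scene",d).reshape(-1,3);h=cv2.cvtColor(p,cv2.COLOR_BGR2HSV).reshape(-1,3);q=(X[:,:2]-c)@J.T
m=(abs(q[:,0])<40)&(abs(q[:,1]-160)<50)&(h[:,1]>150)&((h[:,0]<6)|(h[:,0]>174))&(X[:,2]>60)
print("tab",m.sum(),np.percentile(q[m],[2,50,98],0),np.percentile(X[m,2],[2,50,98]))
m=(abs(q[:,0])<100)&(abs(q[:,1]+90)<19)&(X[:,2]>68)&(X[:,2]<100)&((h[:,2]<80)|(h[:,0]>16))
print("grip",np.percentile(q[m],[2,98],0),np.percentile(X[m,2],[50,90,98]))
cv2.imwrite("pics/z2.png",cv2.resize(p[70:250,240:420],None,fx=3.3,fy=3.3))
E
```

```text
tab 58 [[ -6.9 131.2]
 [  2.6 154.8]
 [ 29.6 170.6]] [ 77.6  90.7 365.1]
grip [[ -81.4 -108.3]
 [  82.4  -77.9]] [84.7 88.1 89.7]
```

View pics/z2.png

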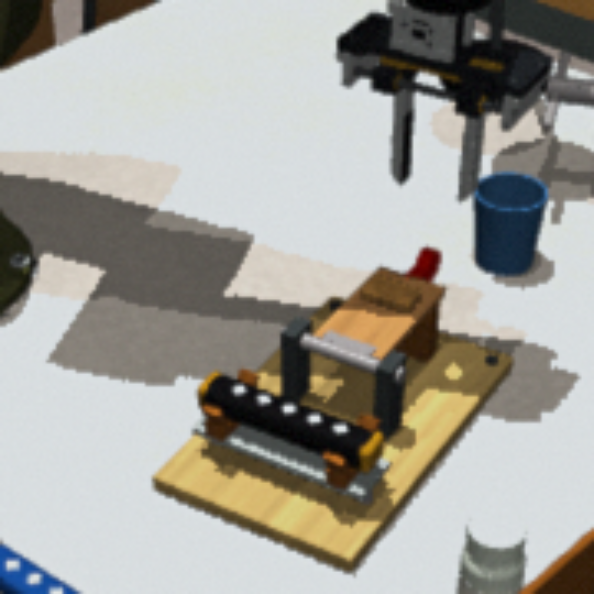

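The grip lies lengthwise in both U-blocks, with its top at about 88 mm. Next I'll go down and pinch the tab.

Emit:
step_arm(
  series=[-0.7,-0.6,-20,0,0.4,0,0,-30,0,0.4,0,0,-30,0,0.4,0,0,-15,0,0.4,0,0,-8.5,0,0.4,0,0,0,0,0.6,0,0,0,0,1,0,0,0,0,1,0,0,0,0,1,0,0,0,0,1,0,0,0,0,1,0,0,0,0,1,0,0,0,0,1],
  squeeze=20,
)

```text
clock: 14.0
eef_pos: [457.8, 276.4, 83.9]
eef_rot: [-3.14, 0.0, 1.783]
wrist_force: [-5.1, -1.0, 4.4]
finger_gap: 14.1
finger_force: 20.0
```

```bash
python3 - <<'E'
import numpy as np
th=np.r_[0,.03,.08,.15,np.arange(.25,1.86,.1),np.arange(1.92,2.71,.07)]
P=np.c_[-.2104*164*np.cos(th),.9776*164*np.cos(th),164*np.sin(th)].round(1);D=np.diff(P,axis=0).round(1)
for i in(0,20):print(th[min(i+20,len(th)-1)],P[min(i+20,len(th)-1)]+[493.1,116,84]);print(", ".join(f"{a:.1f}, {b:.1f}, {c:.1f}, 0, 1" for a,b,c in D[i:i+20]))
E
```

```text
1.8499999999999996 [502.6  71.8 241.6]
0.0, 0.0, 4.9, 0, 1, 0.1, -0.5, 8.2, 0, 1, 0.3, -1.3, 11.4, 0, 1, 0.7, -3.2, 16.1, 0, 1, 1.0, -4.7, 15.6, 0, 1, 1.3, -6.2, 15.1, 0, 1, 1.7, -7.7, 14.4, 0, 1, 1.9, -9.1, 13.6, 0, 1, 2.3, -10.3, 12.5, 0, 1, 2.4, -11.5, 11.4, 0, 1, 2.7, -12.5, 10.2, 0, 1, 2.9, -13.5, 8.9, 0, 1, 3.1, -14.3, 7.4, 0, 1, 3.2, -14.9, 5.9, 0, 1, 3.3, -15.5, 4.4, 0, 1, 3.4, -15.8, 2.8, 0, 1, 3.5, -16.0, 1.2, 0, 1, 3.4, -16.0, -0.5, 0, 1, 3.5, -15.9, -2.1, 0, 1, 3.3, -15.6, -3.8, 0, 1
2.6900000000000004 [524.1 -28.3 155.6]
2.3, -10.7, -3.5, 0, 1, 2.2, -10.4, -4.3, 0, 1, 2.2, -10.0, -5.0, 0, 1, 2.1, -9.8, -5.8, 0, 1, 2.0, -9.3, -6.4, 0, 1, 1.9, -8.8, -7.1, 0, 1, 1.8, -8.3, -7.7, 0, 1, 1.7, -7.8, -8.2, 0, 1, 1.5, -7.2, -8.8, 0, 1, 1.4, -6.6, -9.3, 0, 1, 1.3, -5.9, -9.8, 0, 1, 1.1, -5.3, -10.1, 0, 1
```

Emit:
step_arm(
  series=[0,0,4.9,0,1,0.1,-0.5,8.2,0,1,0.3,-1.3,11.4,0,1,0.7,-3.2,16.1,0,1,1.0,-4.7,15.6,0,1,1.3,-6.2,15.1,0,1,1.7,-7.7,14.4,0,1],
)

```text
clock: 14.88
eef_pos: [462.9, 252.4, 170.5]
eef_rot: [-3.141, 0.0, 1.783]
wrist_force: [-3.9, -3.2, -5.5]
finger_gap: 14.1
finger_force: 20.0
```

```bash
python3 - <<'E'
from h import *
p,d=manip.camera("scene");cv2.imwrite("pics/z3.png",cv2.resize(p[70:250,240:420],None,fx=3.3,fy=3.3));s=manip.read_state();print(s["eef_pos"],s["wrist_force"],s["moment"],s["finger_gap"])
E
```

```text
[463.13871965 251.62664793 172.02948909] [-8.84620314 -5.28580209 -2.92412571] [-0.65006565  1.50933936 -0.00427373] 13.904286922159116
```

View pics/z3.png

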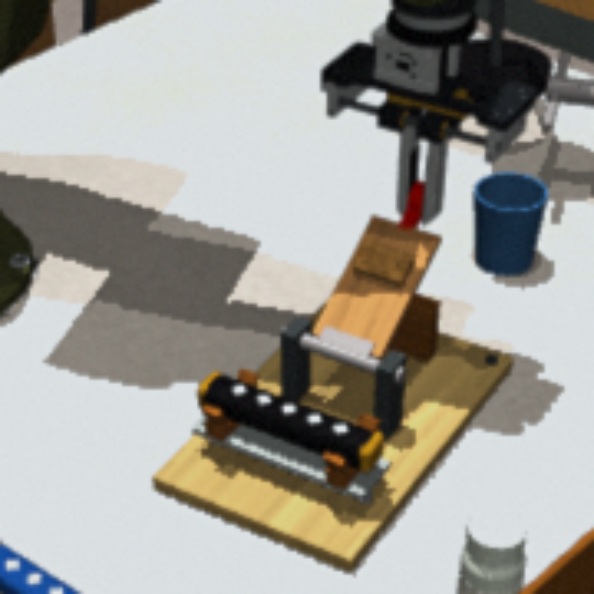

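The leaf is rising with the tab still held, and there is a small side load. I'll shift 1.5 mm and continue.

Emit:
step_arm(
  series=[1.2,-9.3,13.6,0,1,1.6,-10.4,12.5,0,1,2.4,-11.5,11.4,0,1,2.7,-12.5,10.2,0,1,2.9,-13.5,8.9,0,1,3.1,-14.3,7.4,0,1,3.2,-14.9,5.9,0,1,3.3,-15.5,4.4,0,1,3.4,-15.8,2.8,0,1,3.5,-16.0,1.2,0,1,3.4,-16.0,-0.5,0,1,3.5,-15.9,-2.1,0,1,3.3,-15.6,-3.8,0,1],
)

```text
clock: 16.55
eef_pos: [501.8, 70.9, 243.0]
eef_rot: [3.138, 0.0, 1.783]
wrist_force: [7.6, 2.9, -1.6]
finger_gap: 13.6
finger_force: 20.0
```

Emit:
step_arm(
  series=[2.3,-10.7,-3.5,0,1,2.2,-10.4,-4.3,0,1,2.2,-10.0,-5.0,0,1,2.1,-9.8,-5.8,0,1,2.0,-9.3,-6.4,0,1,1.9,-8.8,-7.1,0,1,1.8,-8.3,-7.7,0,1,1.7,-7.8,-8.2,0,1],
)

```text
clock: 17.55
eef_pos: [518.0, -4.5, 194.5]
eef_rot: [3.138, 0.001, 1.782]
wrist_force: [7.4, -0.8, 1.4]
finger_gap: 14.0
finger_force: 20.0
```

Emit:
step_arm(
  series=[1.9,-7.2,-8.8,0,1,1.7,-6.5,-9.3,0,1,1.3,-5.9,-9.8,0,1,1.1,-5.3,-10.1,0,1,0.4,-2.0,-4.5,0,1,0.4,-1.9,-4.5,0,1,0.4,-1.8,-4.5,0,1,0,0,0,0,1],
)

```text
clock: 18.55
eef_pos: [524.6, -34.8, 141.9]
eef_rot: [3.141, 0.001, 1.783]
wrist_force: [3.9, -4.7, 0.4]
finger_gap: 13.6
finger_force: 20.0
```

```bash
python3 - <<'E'
from h import *
p,d=manip.camera("scene");cv2.imwrite("pics/z4.png",cv2.resize(p[70:250,240:420],None,fx=3.3,fy=3.3));s=manip.read_state();print(s["eef_pos"],s["wrist_force"],s["moment"],s["finger_gap"])
E
```

```text
[524.54829054 -34.79530522 141.95638255] [ 3.08947231 -4.66908034  0.28092218] [-0.83140583 -0.71325577 -0.02577022] 14.122468574633146
```

View pics/z4.png

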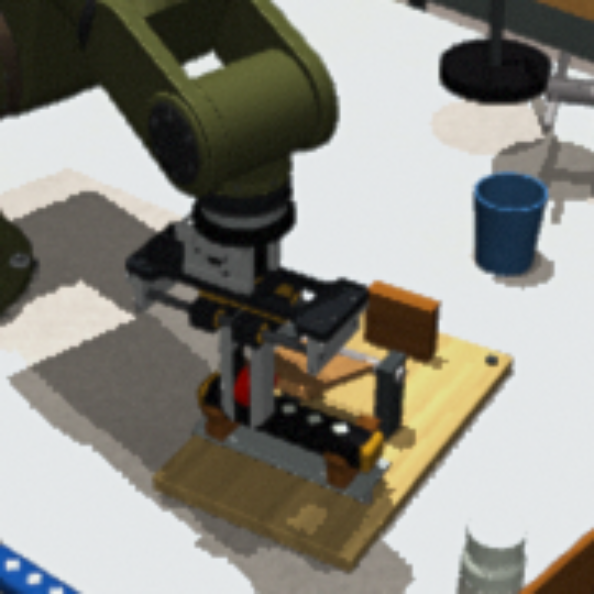

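The leaf is just above the grip (angle about 2.78). Lowering it slowly and watching the force.

Emit:
step_arm(
  series=[0.1,-0.6,-2,0,1,0.1,-0.6,-2,0,1,0.1,-0.5,-2,0,1,0.1,-0.5,-2,0,1,0.1,-0.5,-2,0,1,0,0,0,0,1],
)

```text
clock: 19.35
eef_pos: [525.2, -37.7, 132.2]
eef_rot: [3.141, 0.001, 1.782]
wrist_force: [3.9, -6.4, 1.5]
finger_gap: 13.8
finger_force: 20.0
```

Emit:
step_arm(
  series=[0.1,-0.4,-1.5,0,1,0.1,-0.4,-1.5,0,1,0,0,0,0,1],
)

```text
clock: 19.73
eef_pos: [525.3, -38.5, 129.2]
eef_rot: [3.141, 0.001, 1.782]
wrist_force: [3.1, -5.4, 0.8]
finger_gap: 13.7
finger_force: 20.0
```

Emit:
step_arm(
  series=[0,-0.3,-1,0,1,0.1,-0.3,-1,0,1,0,0,0,0,1],
)

```text
clock: 20.1
eef_pos: [525.4, -39.0, 127.1]
eef_rot: [3.141, 0.001, 1.783]
wrist_force: [3.2, -6.7, 0.7]
finger_gap: 14.1
finger_force: 20.0
```

Emit:
step_arm(
  series=[0,-0.2,-0.7,0,1,0,-0.2,-0.7,0,1,0,0,0,0,1],
)

```text
clock: 20.48
eef_pos: [525.5, -39.3, 125.8]
eef_rot: [3.14, 0.001, 1.783]
wrist_force: [3.8, -5.9, 0.9]
finger_gap: 13.8
finger_force: 20.0
```

Emit:
step_arm(
  series=[0,-0.2,-0.7,0,1,0,-0.2,-0.7,0,1,0,0,0,0,1],
)

```text
clock: 20.85
eef_pos: [525.6, -39.7, 124.4]
eef_rot: [3.14, 0.001, 1.783]
wrist_force: [4.6, -4.1, 1.2]
finger_gap: 13.8
finger_force: 20.0
```

Emit:
step_arm(
  series=[0,-0.2,-0.7,0,1,0,0,0,0,1],
)

```text
clock: 21.1
eef_pos: [525.6, -39.8, 123.7]
eef_rot: [3.14, 0.001, 1.783]
wrist_force: [4.9, -4.8, 0.4]
finger_gap: 14.4
finger_force: 20.0
```

Emit:
step_arm(
  series=[0,-0.2,-0.7,0,1,0,-0.1,-0.7,0,1,0,0,0,0,1],
)

```text
clock: 21.48
eef_pos: [525.7, -40.1, 122.3]
eef_rot: [3.14, 0.001, 1.783]
wrist_force: [5.6, -5.3, 1.0]
finger_gap: 13.9
finger_force: 20.0
```

Emit:
step_arm(
  series=[0,-0.1,-0.6,0,1,0,-0.1,-0.6,0,1,0,0,0,0,1],
)

```text
clock: 21.85
eef_pos: [525.7, -40.4, 121.2]
eef_rot: [3.14, 0.001, 1.783]
wrist_force: [5.2, -4.3, 0.7]
finger_gap: 14.0
finger_force: 20.0
```

Emit:
step_arm(
  series=[0,-0.1,-0.6,0,1,0,-0.1,-0.6,0,1,0,0,0,0,1],
)

```text
clock: 22.22
eef_pos: [525.8, -40.6, 120.0]
eef_rot: [3.14, 0.001, 1.783]
wrist_force: [6.0, -4.3, 1.7]
finger_gap: 13.9
finger_force: 20.0
```

Emit:
step_arm(
  series=[0,-0.1,-0.6,0,1,0,-0.1,-0.6,0,1,0,0,0,0,1],
)

```text
clock: 22.6
eef_pos: [525.8, -40.8, 118.8]
eef_rot: [3.14, 0.001, 1.783]
wrist_force: [6.3, -5.8, 1.1]
finger_gap: 14.0
finger_force: 20.0
```

Emit:
step_arm(
  series=[0,-0.1,-0.6,0,1,0,-0.1,-0.6,0,1,0,0,0,0,1],
)

```text
clock: 22.98
eef_pos: [525.9, -41.1, 117.7]
eef_rot: [3.139, 0.001, 1.783]
wrist_force: [6.6, -5.1, -0.3]
finger_gap: 13.9
finger_force: 20.0
```

```bash
python3 - <<'E'
from h import *
p,d=manip.camera("scene");cv2.imwrite("pics/z5.png",cv2.resize(p[150:230,290:380],None,fx=7,fy=7));s=manip.read_state();print(s["eef_pos"],s["wrist_force"],s["moment"],s["finger_gap"])
E
```

```text
[525.8838732  -41.04338247 117.66325637] [ 7.08503417 -4.81684035  0.70556138] [-0.73316943 -0.99375234 -0.02256625] 13.837995086897674
```

View pics/z5.png

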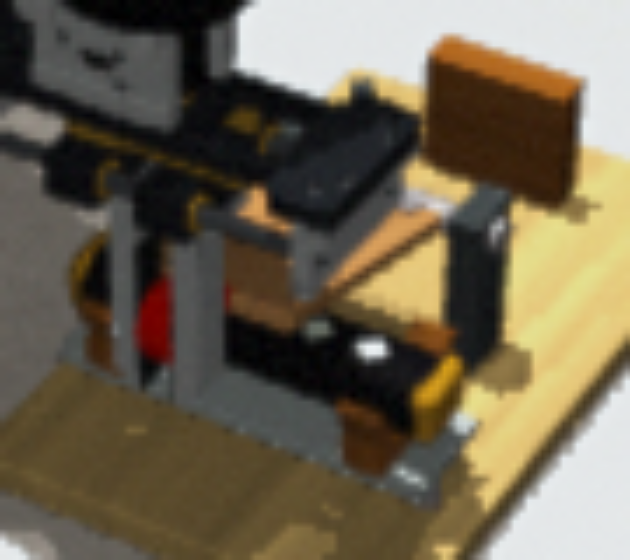

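The pad looks at or nearly on the grip, but no rise in upward force yet. Continuing in small steps.

Emit:
step_arm(
  series=[0,-0.1,-0.5,0,1,0,-0.1,-0.5,0,1,0,0,0,0,1],
)

```text
clock: 23.4
eef_pos: [525.9, -41.2, 116.7]
eef_rot: [3.139, 0.001, 1.783]
wrist_force: [7.9, -5.2, 0.3]
finger_gap: 13.5
finger_force: 20.0
```

Emit:
step_arm(
  series=[0,-0.1,-0.5,0,1,0,-0.1,-0.5,0,1,0,0,0,0,1],
)

```text
clock: 23.78
eef_pos: [525.9, -41.4, 115.7]
eef_rot: [3.139, 0.001, 1.783]
wrist_force: [7.7, -6.0, 0.8]
finger_gap: 14.2
finger_force: 20.0
```

Emit:
step_arm(
  series=[0,-0.1,-0.5,0,1,0,-0.1,-0.5,0,1,0,0,0,0,1],
)

```text
clock: 24.15
eef_pos: [526.0, -41.5, 114.7]
eef_rot: [3.139, 0.001, 1.783]
wrist_force: [7.9, -4.8, 1.5]
finger_gap: 13.9
finger_force: 20.0
```

The force is flat, so the tab may be slipping in the fingers. I'll measure the leaf angle from depth.

```bash
python3 - <<'E'
from h import *
np.set_printoptions(precision=1,suppress=True)
a=.212;J=np.array([[np.cos(a),np.sin(a)],[-np.sin(a),np.cos(a)]]);c=np.array([493.1,116])
p,d=manip.camera("scene");cv2.imwrite("pics/scene6.png",p)
X=cloud("scene",d).reshape(-1,3);h=cv2.cvtColor(p,cv2.COLOR_BGR2HSV).reshape(-1,3);q=(X[:,:2]-c)@J.T
m=(abs(q[:,0])<30)&(abs(q[:,1]+165)<40)&(h[:,1]>150)&((h[:,0]<6)|(h[:,0]>174))&(X[:,2]>60)&(X[:,2]<160)
print("tab",m.sum(),np.percentile(q[m],[5,50,95],0).ravel(),np.percentile(X[m,2],[5,50,95]))
w=(h[:,0]>5)&(h[:,0]<20)&(h[:,1]>70)&(h[:,2]>110)
m=w&(abs(q[:,0])<40)&(q[:,1]<-15)&(q[:,1]>-140)&(X[:,2]>85)&(X[:,2]<170)
print(m.sum())
for y in range(-140,-10,10):
    k=m&(abs(q[:,1]-y)<5)
    if k.sum()>3: print(y,k.sum(),np.median(X[k,2]),X[k,2].min(),X[k,2].max())
E
```

```text
tab 52 [  -9.  -174.3   -3.1 -170.5    3.7 -143.9] [116.7 132.9 143.2]
70
-70 14 107.9644953597014 105.6066485642699 110.39479990558391
-60 14 104.62898253340182 98.04850857478596 106.84365499530816
-50 10 102.0072638121286 96.2117142385813 106.06432957462732
-40 8 99.88991207670279 98.52915209777541 101.29332445950126
-30 8 97.62255023843704 89.16819324679159 99.48600827829569
-20 9 94.19944001479291 92.76705766728367 97.34716982104624
```

```bash
python3 - <<'E'
from h import *
np.set_printoptions(precision=1,suppress=True)
ex=np.array([np.cos(.212),np.sin(.212),0]);ey=np.array([-ex[1],ex[0],0]);c=np.array([493.1,116,0])
for f,o,s in(("z3",(240,70),3.3),("z4",(240,70),3.3),("z5",(290,150),7),("scene6",(0,0),1)):
    p=cv2.imread(f"pics/{f}.png");h=cv2.cvtColor(p,cv2.COLOR_BGR2HSV);m=(h[...,1]>150)&((h[...,0]<6)|(h[...,0]>174))&(h[...,2]>60)
    if f=="scene6": m[:,:290]=0;m[:,380:]=0;m[:150]=0;m[230:]=0
    l,cc=blob(m,(0,0,m.shape[1],m.shape[0]));v,u=np.nonzero(l);uv=np.c_[(u+.5)/s-.5+o[0],(v+.5)/s-.5+o[1]]
    e,r=rays("scene",uv);t=((c+0*ex-e)@ex)/(r@ex);P=e+r*t[:,None]-c
    print(f,uv.mean(0),"y,z mean",(P@ey).mean(),P[:,2].mean(),"y",np.percentile(P@ey,[2,98]),"z",np.percentile(P[:,2],[2,98]))
E
```

```text
z3 [364.9 132.1] y,z mean 123.77819986857237 172.54647740536865 y [103.9 141. ] z [151.9 194.2]
z4 [313.1 186.9] y,z mean -165.05511128972051 163.04335544974924 y [-177.1 -155.6] z [143.5 178.9]
z5 [311.8 195.5] y,z mean -172.31576218507033 139.1659536409097 y [-184.2 -162.6] z [117.6 156.1]
scene6 [311.5 196.4] y,z mean -173.63324801901788 137.10148188746314 y [-185.8 -166.1] z [116.3 153.4]
```

The tab sits a constant height above the TCP and is still following it, so the slip happened earlier. Leaf slope is about 0.26, and contact is expected near 0.24. I'll keep lowering gently.

Emit:
step_arm(
  series=[0,-0.1,-0.5,0,1,0,-0.1,-0.5,0,1,0,0,0,0,1],
)

```text
clock: 24.58
eef_pos: [526.0, -41.7, 113.9]
eef_rot: [3.139, 0.001, 1.783]
wrist_force: [7.0, -4.5, 3.4]
finger_gap: 14.0
finger_force: 20.0
```

Emit:
step_arm(
  series=[0,-0.1,-0.5,0,1,0,-0.1,-0.5,0,1,0,0,0,0,1],
)

```text
clock: 24.95
eef_pos: [526.1, -41.9, 113.0]
eef_rot: [3.139, 0.001, 1.783]
wrist_force: [5.7, -4.6, 4.6]
finger_gap: 14.1
finger_force: 20.0
```

Emit:
step_arm(
  series=[0,-0.1,-0.5,0,1,0,-0.1,-0.5,0,1,0,0,0,0,1],
)

```text
clock: 25.32
eef_pos: [526.1, -42.0, 112.1]
eef_rot: [3.139, 0.001, 1.783]
wrist_force: [6.3, -2.7, 4.6]
finger_gap: 13.9
finger_force: 20.0
```

Emit:
step_arm(
  series=[0,-0.1,-0.5,0,1,0,-0.1,-0.5,0,1,0,0,0,0,1],
)

```text
clock: 25.7
eef_pos: [526.2, -42.2, 111.3]
eef_rot: [3.139, 0.001, 1.783]
wrist_force: [5.7, -2.4, 6.9]
finger_gap: 13.7
finger_force: 20.0
```

Contact: upward force rises from about 1 N to 7 N as the cork compresses. I'll ease back a little, open and go straight up.

Emit:
step_arm(
  series=[0,0.1,0.7,0,1,0,0.1,0.7,0,1,0,0,0,0,1,0,0,0,0,0.75,0,0,0,0,0.5,0,0,0,0,0.5,0,0,0,0,0.5,0,0,0,0,0.5,0,0,5,0,0.5,0,0,15,0,0.5,0,0,25,0,0.5,0,0,40,0,0.5,0,-10,40,0,0.5,-5,-40,20,0,0.5,-5,-50,0,0,0.5,-5,-50,0,0,0.5,0,-50,0,0,0.5,0,-30,0,0,0.5,0,0,0,0,0.5],
)

```text
clock: 28.08
eef_pos: [509.7, -272.9, 257.2]
eef_rot: [3.141, 0.0, 1.78]
wrist_force: [-0.2, 0.1, 0.1]
finger_gap: 47.0
finger_force: 0.0
```

```bash
python3 - <<'E'
from h import *
a=.212;J=np.array([[np.cos(a),np.sin(a)],[-np.sin(a),np.cos(a)]]);c=np.array([493.1,116])
p,d=manip.camera("scene");cv2.imwrite("pics/z7.png",cv2.resize(p[80:340,180:440],None,fx=2.2,fy=2.2))
X=cloud("scene",d).reshape(-1,3);h=cv2.cvtColor(p,cv2.COLOR_BGR2HSV).reshape(-1,3);q=(X[:,:2]-c)@J.T
w=(h[:,0]>5)&(h[:,0]<20)&(h[:,1]>70)&(h[:,2]>110)
m=w&(abs(q[:,0])<30)&(q[:,1]<-25)&(q[:,1]>-128)&(X[:,2]>85)&(X[:,2]<170)
k=np.polyfit(q[m,1],X[m,2],1);print(m.sum(),k,np.pi+np.arctan(k[0]));s=manip.read_state();print(s["clock"],s["eef_pos"],s["wrist_force"])
E
```

```text
366 [-0.25110519 89.93372584] 2.8955740791667957
28.125 [ 509.90075847 -271.63307361  257.17155585] [-0.48303709  0.22887086 -0.12265359]
```

View pics/z7.png

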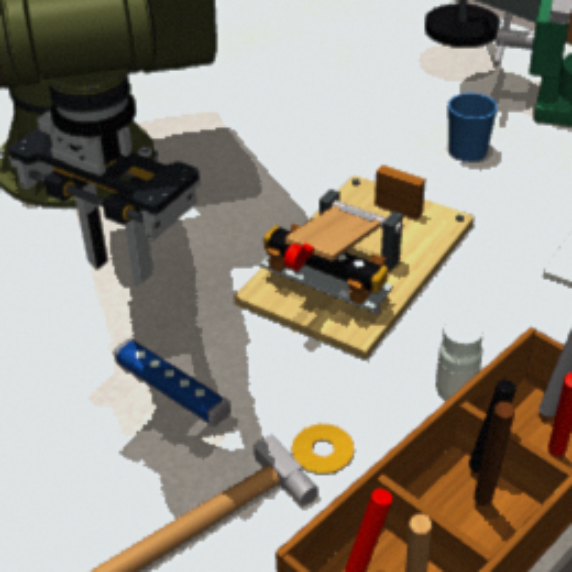

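The leaf is closed on the grip at about 2.90 rad, the grip sits in both U-blocks, the arm is clear and the other things in view look undisturbed.

```bash
python3 -c "from cell import manip;print(manip.sign_off())"
```

```text
the job is handed in; nothing more can be done
None
```

The black grip is lying lengthwise in the saddle, and the leaf was lowered gently onto it and let go, closed at about 2.90 rad; I handed the job in at about 28 s of the 72 s allowed, and no verdict came back.

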